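# Bed the centrifuge stand's jack on its bearing plate

## Robot

A 6-joint arm with a two-finger parallel gripper is mounted at the origin on the work surface. World frame = base frame: x ahead of the robot, y to its left, z up, the work surface at z = 0. Lengths are in m, angles in degrees, forces in N, time in s.
With the tool pointing down it reaches from about 0.325 to 0.775 m from the base axis. Payload 5.5 kg.
Tool frame: the origin (TCP) lies between the finger pads; the fingertips stand ahead of it and the grasp point (between the pads) lies 3 mm ahead of it (manip.tcp_to_tips is the x of the fingertips in the tool frame, in m); x points along the fingers, y is the direction in which the jaws open and shut, and the axes are right-handed (so a half turn about x gives the same grasp; the last joint's range is limited). The gripper opens to 85 mm and grips with 20 to 120 N. Pads are 22 mm wide; open, the fingers measure 114 mm over their backs; the gripper's body (76 mm by 85 mm) begins 54 mm behind the grasp point. The pads swing forward as they close: fully open they stand 13 mm farther back than shut.
Start: joints at [-77.848, 5.22, 70.514, -0, 104.267, -3.249], TCP at [0.159, -0.578, 0.253] pointing down, gripper open.
Joint ranges: [-164.24, 164.24], [-49.07, 125.15], [9.68, 141.18], [-86.29, 266.29], [3.28, 154.24], [-151.56, 151.56]. Speed limits (degrees/s): [147.25, 147.25, 172.46, 180, 180, 180].

## Interface

Orientations are given as [roll, pitch, yaw] about the fixed x, y, z axes, in that order (R = Rz(yaw) Ry(pitch) Rx(roll)).
In Python, from workcell import manip gives the robot as it stands.
- The arm moves only by the shell command python3 -m handwheel 'ROWS' [FORCE]. ROWS is JSON, one flat list of numbers, 5 for each row, row after row: the shift along the tool's x, y, z in mm, then the turn about the tool's x in rad, then the finger opening in mm, from 0 to 85.4. A call has exactly 5 rows; each row shifts and turns the commanded pose from where the row before left it, along the tool's axes as they then stand; what a row does not reach is not made up. A row lasts 1/12 s, in which the tool goes at most 41.7 mm and 7.16 degrees, less where a joint would pass 70% of its speed; a pose out of reach is approached as far as the arm can. A call with a gripper value outside its range is refused whole. The fingers move at their own pace and stop on an object; FORCE is the grip in N (left out, the last holds). Time passes only in rows, so rows that do not move let the fingers close, or fill a call up. It gives the time, the measured TCP pose, the force and the opening at its end, in the units of the state.
- manip.observe(): the state, without advancing time (a new reading comes with each control period).
- manip.capture(name): name is "scene" or "side" or "wrist"; returns the picture (384x512x3 uint8, red, green, blue); there is no depth.
- manip.calibration(name): a dict with "camera_matrix" (3x3 intrinsics, pixels), "rvec" (rotation vector, rad) and "tvec" (3), from world to camera coordinates, as OpenCV has them. Camera axes: x right, y down, z forward; pixel columns grow to the right and rows downward; lengths in m; the calibration is good to about 2 mm. A picture is of the moment at which its call begins: read the wrist's pose just before it. calibration takes no time and is no camera call; for the wrist camera it gives the pose at the moment of the call.
- manip.hand_in(): hands the job in, once; it reports no verdict.
The state is a dict: "time_s": time; "q": joint angles; "qd": joint speeds; "effort": joint torques, N m; "ee_pos": TCP position; "tcp_rot": TCP orientation; "ft_force": force on the tool from outside, world axes, zero at the start; "wrist_torque": the same for the moment, N m; "finger_gap": finger opening in m.
Only numpy, scipy, OpenCV 4.12 (cv2) and the standard library are available. Lean on these libraries where they do the work, as an engineer would, in place of code of your own. Each camera call takes 0.05 s, during which the arm holds its last target. There are 200 camera calls.

## Task

The clinic van is parked and the centrifuge stand has to be steadied before use. Take the bearing plate out of the steel tray by its upright tab, lay it on the counter and slide it under the stand's low front beam, tab end last, until it is fully home against the stop; then turn the jack's crank clockwise (seen from above) until the rubber foot bears firmly on the plate and the crank has become clearly stiffer, stop there without forcing it, and let go. Leave the tube rack, the jar and the bowl where they are.

Things in the scene. Friction and masses are not known exactly. Their poses are not given: they have to be found in the camera images.
- stand: Fixed aluminium stand carrying a white centrifuge. Origin on the counter below the vertical jack axis; its x is the direction the plate slides in, z up. Front beam: x -30 to +30 mm, 155 mm wide (y), from 30 to 70 mm above the counter. On it in the middle: gear housing 42 mm wide up to 85 mm, then the crank. The centrifuge begins at x = 150 mm, 300 mm wide, 200 mm high.
- slot_mouth (a point): Middle of the mouth of the slot under the beam, on the counter, at x = -30 mm in the stand's frame, same axes. The slot is 30 mm high; the counter is its floor; its sides are two legs (30 mm wide) with inner faces at y = +-47.5 mm. A stop bar, 28 mm high, has its face 85 mm in from the mouth. Fully home, the plate's far end touches it.
- plate_tab (a point): Centre of the upright steel tab of the loose bearing plate, a plywood slab 180 x 80 x 12 mm, up to 0.45 kg. Tab: 46 mm along x, 14 mm thick (y), top 58 mm above the slab's underside, this point 37 mm. +x points to the far end, which goes in first: the slab reaches 157 mm to +x, 23 mm to -x, 40 mm each side. Fully home this point is 72 mm outside the slot mouth, on its middle line.
- tray: Fixed open steel instrument tray, 230 x 125 mm, rim 20 mm high, walls and floor 4 mm; origin at the centre of its underside, x along its length. The plate lies flat in it, about centred.
- grip_mid (a point): Middle of the crank's upright black grip (20 mm diameter, 100 to 155 mm above the counter, this point 129.5 mm), 55 mm from the jack axis. It revolves freely on its own axis: the hand need not turn. Clockwise from above lowers the foot 5 mm per radian at about 3.6 N on the grip. It starts towards the stand's +x or up to 1 rad clockwise of that, and stays where left.
- foot_under (a point): Centre of the underside of the jack's rubber foot (36 mm diameter), on the jack axis; starts 21 to 34 mm above the counter, different each time. It meets the plate at 12 mm; from then each radian of crank adds about 55 N on the foot and 5 N at the grip. Well tightened is about half a radian past first contact; the crank then holds by itself.
- rack_center (a point): White tube rack, 160 x 70 mm, 78 mm high with its tubes; a bystander, loose; this point is 27 mm above its underside.
- jar_center (a point): Closed specimen jar, 66 mm across, 85 mm high; a bystander, loose; point half-way up.
- bowl_center (a point): Steel bowl, 90 mm across, 40 mm high; a bystander, loose; point half-way up.

How it is judged (in metres and radians):
On the way, in this order (a step that is already met when the one before it is completed fails the run):
1. the plate is out of the tray (horizontal distance between plate_tab and tray above 0.15 m), for 0.1 s.
2. the plate lies fully home under the beam while the foot is still clear of it (x of plate_tab in the frame of stand above -0.11 m and y of plate_tab in the frame of stand between -0.012 and 0.012 m and height (world z) of plate_tab below 0.045 m and angle between the x axis of plate_tab and the x axis of stand, either way round below 0.12 rad and height (world z) of foot_under above 0.0135 m), for 0.2 s.
3. the foot bears on the plate (contact force between foot and plate above 10 N), for 0.2 s.
At the end, for the whole second after the job is handed in: The plate lies flat and at rest on the counter in the slot, square to the stand within 0.12 rad, within 8 mm of the stop and 12 mm of the middle, and the jack's foot presses on it with more than 10 N (never more than 90 N), the crank let go (x of plate_tab in the frame of stand above -0.11 m and y of plate_tab in the frame of stand between -0.012 and 0.012 m and height (world z) of plate_tab below 0.045 m and angle between the x axis of plate_tab and the x axis of stand, either way round below 0.12 rad and contact force between foot and plate above 10 N and linear speed of plate below 0.01 m/s); the robot touches nothing.
It fails at once if the jack is forced: more than 90 N on the plate (contact force between foot and plate above 90 N).
It fails at once if the tube rack, jar or bowl is moved by more than 30 mm (distance of any of rack_center, jar_center, bowl_center from where it was at the start of the episode above 0.03 m).
It also fails if it takes over 64 s, if anything falls off the work surface, if the arm or the gripper's body presses on something with over 40 N, if the wrist force passes 120 N, or if a joint passes its speed limit or range.

## Working session

There is one attempt and no reset: what is moved stays moved. The work goes in short steps, Python scripts to look and compute and a shell command to move; the robot and the scene stay as the last step left them, time stands still between calls to the robot, and variables do not carry over. Pictures are saved under pics/ and viewed, about 8 in all and at most 12, crops included, and the job is handed in when it is done.

```bash
mkdir -p pics; ls
python3 - <<'E'
from workcell import manip
import cv2
for n in("scene","side"):
    cv2.imwrite(f"pics/{n}0.png",manip.capture(n)[:,:,::-1])
    c=manip.calibration(n);print(n,c)
print(manip.observe(),manip.tcp_to_tips)
a=cv2.imread("pics/scene0.png");b=cv2.imread("pics/side0.png")
cv2.imwrite("pics/both0.png",cv2.resize(cv2.vconcat([a,b]),None,fx=1,fy=1)[:, :])
E
```

```text
pics
scene {'camera_matrix': array([[430.66455986,   0.        , 249.44057042],
       [  0.        , 430.66455986, 196.50014283],
       [  0.        ,   0.        ,   1.        ]]), 'rvec': array([ 2.26036896,  1.26007943, -0.396368  ]), 'tvec': array([-0.24866737, -0.43421282,  1.63491327])}
side {'camera_matrix': array([[484.38437178,   0.        , 254.32782024],
       [  0.        , 484.38437178, 191.52651391],
       [  0.        ,   0.        ,   1.        ]]), 'rvec': array([ 2.21858649, -0.15120521,  0.06286051]), 'tvec': array([-0.61620433,  0.09026934,  1.21225297])}
{'time_s': 0.1, 'q': array([-7.78488177e+01,  5.26275578e+00,  7.05766200e+01,  5.38508624e-04,
        1.04267843e+02, -3.24891568e+00]), 'qd': array([ 0.00545818, -0.1352467 , -0.13078618, -0.03042498, -0.00454024,
       -0.01412961]), 'effort': array([ 3.08525065e-03, -4.60217428e+01, -4.19218111e+01, -5.08024402e-05,
        1.06238955e-02, -3.18886430e-05]), 'ee_pos': array([ 0.15928675, -0.57824127,  0.25220636]), 'tcp_rot': array([-93.52793874,  89.89277997, 101.87229145]), 'ft_force': array([-0.80159933, -0.21495895,  0.51846752]), 'wrist_torque': array([ 0.04086791,  0.04807567, -0.0105059 ]), 'finger_gap': 0.08567109794393117} 0.022
```

View pics/scene0.png

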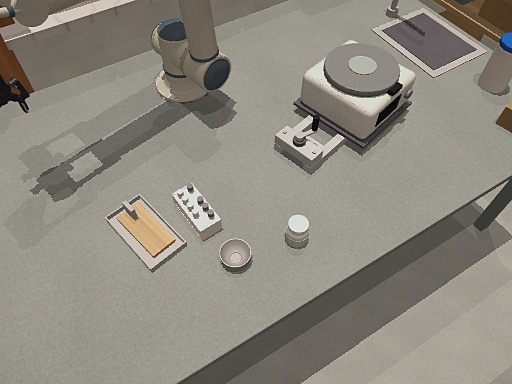

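View pics/side0.png

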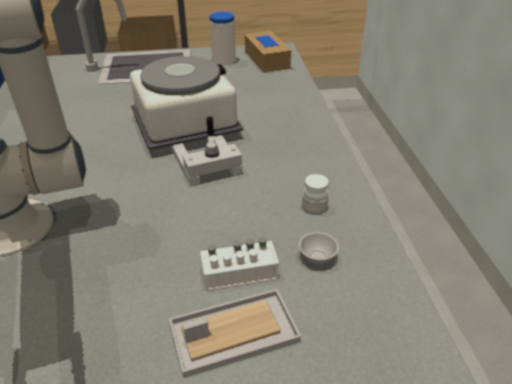

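The scene view shows the tray at (147,232) with the tab at about (130,210). The beam is at (305,142), the black grip at (316,123), the rack at (197,210), the bowl at (236,255) and the jar at (297,231). The side view shows the tab at (197,333), the beam at (208,158) and the grip at (210,127).

```bash
cat > h.py <<'E'
import numpy as np, cv2
from workcell import manip
def cal(n):
    c=manip.calibration(n); return np.array(c["camera_matrix"]),cv2.Rodrigues(np.array(c["rvec"]))[0],np.array(c["tvec"]).ravel()
def plane(c,uv,z):
    K,R,t=c; d=R.T@np.linalg.inv(K)@np.array([uv[0],uv[1],1.]); o=-R.T@t
    return o+d*(z-o[2])/d[2]
def proj(c,p):
    K,R,t=c; x=K@(R@np.asarray(p,float)+t); return x[:2]/x[2]
def tri(c1,u1,c2,u2):
    P=[c[0]@np.c_[c[1],c[2]] for c in(c1,c2)]
    X=cv2.triangulatePoints(P[0],P[1],np.array(u1,float).reshape(2,1),np.array(u2,float).reshape(2,1)).ravel(); return X[:3]/X[3]
E
python3 - <<'E'
from h import *
np.set_printoptions(precision=4,suppress=True)
s,d=cal("scene"),cal("side")
print("base",proj(s,[0,0,0]),proj(d,[0,0,0]))
print("tab",plane(s,(130,210),.05),plane(d,(197,333),.05),tri(s,(130,210),d,(197,333)))
print("grip",tri(s,(316,123),d,(210,127)))
print("bowl",plane(s,(236,255),.02),plane(d,(319,252),.02))
print("jar",plane(s,(297,231),.04),plane(d,(316,195),.04))
print("rack",plane(s,(197,210),.04),plane(d,(240,263),.04))
for n,b,f in(("scene",(95,180,110,100),4),("scene",(265,100,90,75),4),("side",(160,280,150,95),4),("side",(165,100,90,90),4)):
    x,y,w,h=b; im=cv2.imread(f"pics/{n}0.png")[y:y+h,x:x+w]; cv2.imwrite(f"pics/c_{n}{x}.png",cv2.resize(im,(400,300),interpolation=2))
r=lambda *k:cv2.hconcat([cv2.imread(f"pics/c_{i}.png") for i in k])
cv2.imwrite("pics/crops.png",cv2.vconcat([r("scene95","scene265"),r("side160","side165")]))
E
```

```text
base [183.9373  82.1209] [  8.1088 227.5958]
tab [ 0.4674 -0.4027  0.05  ] [ 0.4594 -0.4184  0.05  ] [ 0.4571 -0.4033  0.0323]
grip [0.5255 0.2121 0.1236]
bowl [ 0.7403 -0.2083  0.02  ] [ 0.7425 -0.213   0.02  ]
jar [ 0.7752 -0.0278  0.04  ] [ 0.7776 -0.0295  0.04  ]
rack [ 0.5635 -0.2354  0.04  ] [ 0.5585 -0.2417  0.04  ]
```

View pics/crops.png

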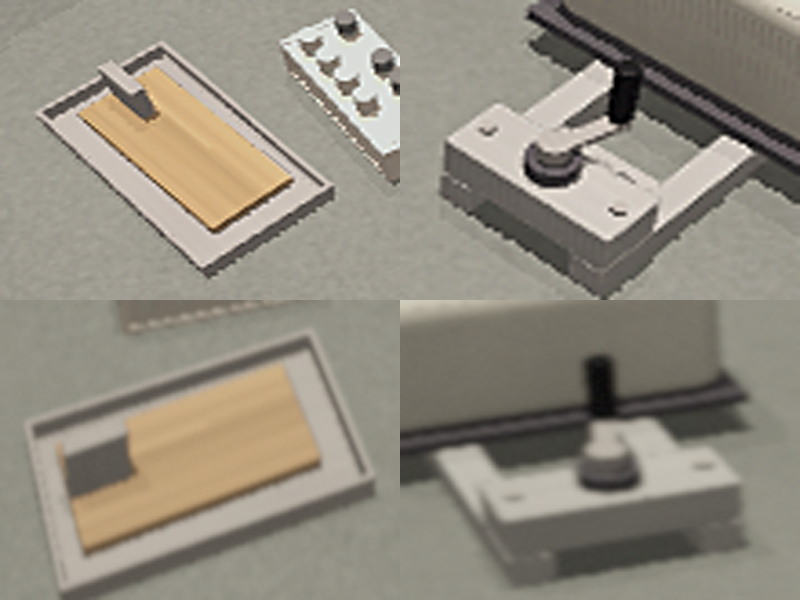

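Run:
```python
from h import *
np.set_printoptions(precision=4,suppress=True)
C={n:cal(n) for n in("scene","side")}
def rigid(model,pts):
    m=np.array(model);p=np.array(pts)[:,:2];a=m-m.mean(0);b=p-p.mean(0)
    th=np.arctan2((a[:,0]*b[:,1]-a[:,1]*b[:,0]).sum(),(a*b).sum());R=np.array([[np.cos(th),-np.sin(th)],[np.sin(th),np.cos(th)]])
    t=p.mean(0)-R@m.mean(0);return t,np.degrees(th),(p-(m@R.T+t))*1e3
for n in C:
    im=cv2.imread(f"pics/{n}0.png");h=cv2.cvtColor(im,cv2.COLOR_BGR2HSV)
    m=((h[...,0]>10)&(h[...,0]<25)&(h[...,1]>90)).astype(np.uint8)
    x,y=(95,180) if n=="scene" else (160,280)
    k=np.zeros_like(m);k[y:y+100,x:x+140]=m[y:y+100,x:x+140]
    c=max(cv2.findContours(k,0,1)[0],key=cv2.contourArea).reshape(-1,2)
    w=np.array([plane(C[n],p,.016)[:2] for p in c],np.float32)
    r=cv2.minAreaRect(w);print(n,"plate",r,len(c)); print(cv2.boxPoints(r))
sc=lambda x,y:(95+x/3.636,180+y/3.); si=lambda x,y:(160+x/2.667,280+(y-300)/3.158)
sb=lambda x,y:(265+(x-400)/4.444,100+y/4.); db=lambda x,y:(165+(x-400)/4.444,100+(y-300)/3.333)
P=[plane(C["scene"],sc(*p),.016) for p in((80,113),(155,68),(293,180),(213,230))]; print(np.array(P))
P=[plane(C["side"],si(*p),.016) for p in((85,550),(283,363),(320,462))]; print(np.array(P))
print("tabtop scene",[plane(C["scene"],sc(*p),.062) for p in((98,65),(110,60),(145,92),(137,97))])
print("tabtop side",[plane(C["side"],si(*p),.062) for p in((62,463),(128,432))])
P=[plane(C["scene"],sb(*p),.07) for p in((445,147),(498,103),(605,243),(660,192))]
print(np.array(P),rigid([[-.03,.0775],[.03,.0775],[-.03,-.0775],[.03,-.0775]],P))
P=[plane(C["side"],db(*p),.07) for p in((497,520),(742,488),(482,487))]
print(np.array(P),rigid([[-.03,.0775],[-.03,-.0775],[.03,.0775]],P))
print("grip top",tri(C["scene"],sb(627,62),C["side"],db(599,357)))
```

```text
scene plate ((0.526192307472229, -0.38932859897613525), (0.18216055631637573, 0.07838832587003708), 12.68723201751709) 136
[[ 0.4287 -0.3711]
 [ 0.4459 -0.4476]
 [ 0.6237 -0.4076]
 [ 0.6064 -0.3311]]
side plate ((0.5227111577987671, -0.3926839828491211), (0.17543892562389374, 0.0790633112192154), 12.651812553405762) 231
[[ 0.4285 -0.3733]
 [ 0.4458 -0.4505]
 [ 0.617  -0.412 ]
 [ 0.5996 -0.3349]]
[[ 0.4477 -0.444   0.016 ]
 [ 0.4303 -0.3708  0.016 ]
 [ 0.6066 -0.3298  0.016 ]
 [ 0.6219 -0.4053  0.016 ]]
[[ 0.4461 -0.4493  0.016 ]
 [ 0.6025 -0.3309  0.016 ]
 [ 0.6174 -0.4112  0.016 ]]
tabtop scene [array([ 0.4369, -0.4119,  0.062 ]), array([ 0.4365, -0.4015,  0.062 ]), array([ 0.4856, -0.3923,  0.062 ]), array([ 0.4875, -0.3999,  0.062 ])]
tabtop side [array([ 0.4352, -0.4209,  0.062 ]), array([ 0.4813, -0.4053,  0.062 ])]
[[0.4664 0.1016 0.07  ]
 [0.4467 0.1615 0.07  ]
 [0.6074 0.1407 0.07  ]
 [0.5862 0.2044 0.07  ]] (array([0.5267, 0.152 ]), np.float64(106.61514206623627), array([[ 5.4123,  0.4328],
       [ 2.8742,  2.8241],
       [-2.103 , -4.7342],
       [-6.1835,  1.4774]]))
[[0.4538 0.1061 0.07  ]
 [0.6053 0.1313 0.07  ]
 [0.4456 0.1562 0.07  ]] (array([0.525 , 0.1459]), np.float64(100.87506609797127), array([[-0.8133,  4.2952],
       [-1.4971,  0.2674],
       [ 2.3104, -4.5626]]))
grip top [0.5263 0.2064 0.1584]
```

```bash
cat >> h.py <<'E'
from scipy.spatial.transform import Rotation as Ro
def st(o=None):
    o=o or manip.observe(); R=Ro.from_euler("xyz",o["tcp_rot"],degrees=True).as_matrix(); return o,np.array(o["ee_pos"]),R
def go(target,zdir_deg=None):
    """shift in tool axes (mm) to world TCP target; turn (rad) about tool x so that tool z points at heading zdir"""
    o,p,R=st(); hd=np.degrees(np.arctan2(R[1,2],R[0,2])); s=R.T@(np.asarray(target)-p)*1e3
    print("t",round(o["time_s"],2),"p",p.round(4),"zhead",round(hd,1),"tilt",R[:,0].round(3),"F",np.round(o["ft_force"],1),"gap",round(o["finger_gap"]*1e3,1),"q6",round(o["q"][5],1))
    msg=f"shift now {s.round(1)}"
    if zdir_deg is not None:
        a=np.radians((hd-zdir_deg+180)%360-180); msg+=f" turn {a:.3f} (either half turn); shift after turn {(Ro.from_euler('x',-a).as_matrix()@s).round(1)}"
    print(msg)
E
python3 - <<'E'
from h import *
go([.4597,-.4057,.20],12.7)
print(st()[2].round(3))
E
```

```text
t 0.1 p [ 0.1593 -0.5782  0.2522] zhead -164.6 tilt [-0.     0.002 -1.   ] F [-0.8 -0.2  0.5] gap 85.7 q6 -3.2
shift now [  52.4  -86.5 -335.4] turn -3.094 (either half turn); shift after turn [ 52.4 102.2 331. ]
[[-0.     0.266 -0.964]
 [ 0.002 -0.964 -0.266]
 [-1.    -0.002 -0.   ]]
```

```bash
python3 -m handwheel '[5,-10,-33,0.047,85, 5,-10,-33,0,85, 5,-10,-33,0,85, 5,-10,-33,0,85, 5,-10,-33,0,85]' 120 | tail -3
python3 -m handwheel '[5,-10,-33,0,85, 5,-10,-33,0,85, 5,-10,-33,0,85, 5,-10,-33,0,85, 7,-2,-1,0,85]' | tail -3
python3 - <<'E'
from h import *
go([.4597,-.4057,.20],-167.3)
c=cal("wrist");im=manip.capture("wrist");cv2.imwrite("pics/w1.png",im[:,:,::-1]);np.savez("w1.npz",K=c[0],R=c[1],t=c[2])
print(proj(c,[.4597,-.4057,.062]),-c[1].T@c[2])
E
```

```text
tcp_rot: [-75.7, 90.0, 116.9]
ft_force: [0.6, -1.1, 0.3]
finger_gap: 0.0852
tcp_rot: [-144.9, 89.8, 48.2]
ft_force: [0.4, -1.0, -0.6]
finger_gap: 0.0852
t 0.93 p [ 0.4334 -0.4183  0.2005] zhead -167.0 tilt [ 0.002  0.002 -1.   ] F [ 0.4 -1.  -0.6] gap 85.2 q6 29.7
shift now [  0.5  -6.4 -28.4] turn 0.006 (either half turn); shift after turn [  0.5  -6.6 -28.4]
[248.27467983 156.69482473] [ 0.50336583 -0.40249669  0.32115335]
```

View pics/w1.png

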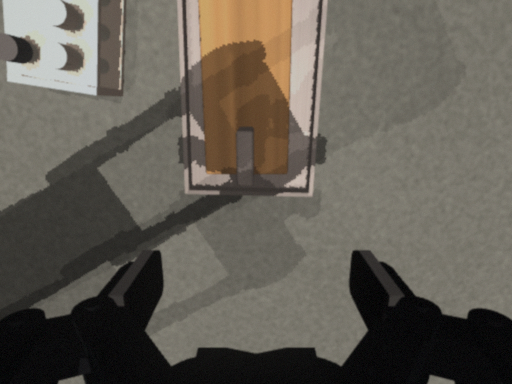

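The wrist view shows the tab at columns 237–254. Its rear top edge is near row 187, with the slab edges at columns 205 and 288 by row 172.

Run:
```python
from h import *
d=np.load("w1.npz");c=(d["K"],d["R"],d["t"])
for p in((237,187),(254,187),(237,130),(254,130)): print(p,plane(c,p,.062).round(4),plane(c,p,.016).round(4))
for p in((206,172),(288,172),(200,10),(291,10)): print(p,plane(c,p,.016).round(4))
u=np.array([np.cos(np.radians(12.7)),np.sin(np.radians(12.7))])
for k in(-.023,.023): print(proj(c,[*(np.array([.4597,-.4057])+k*u),.062]),proj(c,[*(np.array([.4597,-.4057])+k*u),.016]))
```

```text
(237, 187) [ 0.4327 -0.4021  0.062 ] [ 0.4201 -0.402   0.016 ]
(254, 187) [ 0.4359 -0.4159  0.062 ] [ 0.4239 -0.4183  0.016 ]
(237, 130) [ 0.4786 -0.3923  0.062 ] [ 0.4741 -0.3905  0.016 ]
(254, 130) [ 0.4816 -0.4055  0.062 ] [ 0.4777 -0.406   0.016 ]
(206, 172) [ 0.4281 -0.3695  0.016 ]
(288, 172) [ 0.446  -0.4472  0.016 ]
(200, 10) [ 0.565  -0.3391  0.016 ]
(291, 10) [ 0.5823 -0.4144  0.016 ]
[248.34267889 184.06847618] [249.49502972 172.34454559]
[248.20319352 127.91734972] [249.42652546 123.98215984]
```

Run:
```python
from h import *
go([.4587,-.4038,.048],-167.3)
```

```text
t 0.98 p [ 0.4311 -0.4191  0.1985] zhead -167.0 tilt [-0.002  0.003 -1.   ] F [-0.7 -0.1 -1.3] gap 84.9 q6 29.6
shift now [150.5  -8.2 -30.5] turn 0.005 (either half turn); shift after turn [150.5  -8.3 -30.5]
```

```bash
python3 -m handwheel '[30,-8,-30,0.005,85, 40,0,0,0,85, 40,0,0,0,85, 40,0,0,0,85, 0,0,0,0,85]' | tail -6
python3 - <<'E'
from h import *
go([.4587,-.4038,.048],-167.3)
E
```

```text
time_s: 1.4
ee_pos: [0.4507, -0.4044, 0.0416]
tcp_rot: [-55.9, 89.0, 136.5]
ft_force: [-0.5, 1.2, -2.7]
finger_gap: 0.0849
t 1.4 p [ 0.4507 -0.4044  0.0416] zhead -167.6 tilt [-0.012  0.012 -1.   ] F [-0.5  1.2 -2.7] gap 84.9 q6 32.5
shift now [-6.5  1.  -7.9] turn -0.005 (either half turn); shift after turn [-6.5  1.1 -7.9]
```

```bash
python3 -m handwheel '[0,0,-5,0,85, 0,0,0,0,85, 0,0,0,0,85, 0,0,0,0,85, 0,0,0,0,85]' >/dev/null
python3 - <<'E'
from h import *
go([.4587,-.4038,.048],-167.3)
E
```

```text
t 1.82 p [ 0.4613 -0.4079  0.0553] zhead -167.6 tilt [ 0.003 -0.003 -1.   ] F [-0.7 -0.2 -0.1] gap 84.9 q6 32.9
shift now [ 7.3 -4.6  1.7] turn -0.005 (either half turn); shift after turn [ 7.3 -4.6  1.7]
```

```bash
python3 -m handwheel '[3,-3,0,0,85, 0,0,0,0,85, 0,0,0,0,85, 0,0,0,0,85, 0,0,0,0,85]' >/dev/null
python3 - <<'E'
from h import *
go([.4587,-.4038,.048],-167.3)
E
```

```text
t 2.23 p [ 0.4597 -0.4038  0.0493] zhead -167.6 tilt [-0.  0. -1.] F [-0.2 -0.6  0.1] gap 84.8 q6 33.1
shift now [ 1.3 -0.2  1. ] turn -0.005 (either half turn); shift after turn [ 1.3 -0.2  1. ]
```

Settled on target. Closing, then lifting.

```bash
python3 -m handwheel '[0,0,0,0,10, 0,0,0,0,8, 0,0,0,0,8, 0,0,0,0,8, 0,0,0,0,8]' 120|tail -4
python3 -m handwheel '[0,0,0,0,8, 0,0,0,0,8, -5,0,0,0,8, -10,0,0,0,8, -15,0,0,0,8]' |tail -4
python3 -m handwheel '[-25,0,0,0,8, -25,0,0,0,8, -20,0,0,0,8, 0,0,0,0,8, 0,0,0,0,8]' |tail -4
python3 - <<'E'
from h import *
go([.4587,-.4038,.148],-167.3)
print(manip.observe()["wrist_torque"])
a=manip.capture("scene")[150:290,60:260];b=manip.capture("side")[200:340,140:340]
cv2.imwrite("pics/l1.png",cv2.resize(cv2.hconcat([a,b])[:,:,::-1],(800,280),interpolation=2))
E
```

```text
ee_pos: [0.4597, -0.4038, 0.0493]
tcp_rot: [-47.1, 90.0, 145.3]
ft_force: [-1.2, 0.6, -0.5]
finger_gap: 0.0253
ee_pos: [0.4588, -0.4031, 0.0779]
tcp_rot: [-55.6, 89.8, 136.8]
ft_force: [-0.6, 0.1, -2.5]
finger_gap: 0.0125
ee_pos: [0.4602, -0.4044, 0.1509]
tcp_rot: [122.0, 89.8, -45.5]
ft_force: [-0.1, -0.4, -3.5]
finger_gap: 0.0125
t 3.48 p [ 0.4602 -0.4044  0.1509] zhead -167.6 tilt [ 0.002 -0.002 -1.   ] F [-0.1 -0.4 -3.5] gap 12.5 q6 33.1
shift now [ 2.9 -0.9  1.4] turn -0.005 (either half turn); shift after turn [ 2.9 -0.9  1.4]
[-0.01400665  0.09375544  0.0059044 ]
```

View pics/l1.png

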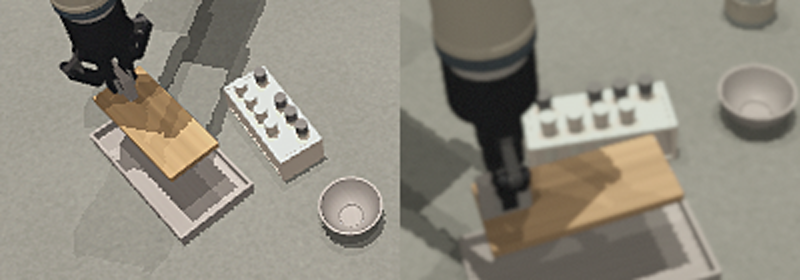

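The plate is held level, clear of the tray and the rack. Next I carry it towards the stand.

```bash
python3 -m handwheel '[-20,-10,-5,0,8, -15,-25,-15,0,8, -10,-35,-20,0,8, -5,-35,-21,0,8, 0,-35,-21,0,8]'|tail -1
python3 -m handwheel '[0,-35,-21,0,8, 0,-35,-21,0,8, 0,-35,-21,0,8, 0,-35,-21,0,8, 0,-36,-19,0,8]' |tail -1
python3 -m handwheel '[0,0,0,-0.06,8, 0,0,0,-0.1,8, 0,0,0,-0.11,8, 0,0,0,-0.11,8, 0,0,0,-0.11,8]' |tail -1
python3 -m handwheel '[0,0,0,-0.11,8, 0,0,0,-0.11,8, 0,0,0,-0.11,8, 0,0,0,-0.11,8, 0,0,0,-0.11,8]' |tail -1
python3 -m handwheel '[0,0,0,-0.11,8, 0,0,0,-0.11,8, 0,0,0,-0.11,8, 0,0,0,-0.1,8, 0,0,0,-0.05,8]' |tail -1
python3 -m handwheel '[0,0,0,0,8, 0,0,0,0,8, 0,0,0,0,8, 0,0,0,0,8, 0,0,0,0,8]' |tail -1
python3 - <<'E'
from h import *
go([.573,-.056,.2],-77)
c=cal("wrist");im=manip.capture("wrist");cv2.imwrite("pics/w2.png",im[:,:,::-1]);np.savez("w2.npz",K=c[0],R=c[1],t=c[2])
E
```

```text
finger_gap: 0.0129
finger_gap: 0.0127
finger_gap: 0.0126
finger_gap: 0.0123
finger_gap: 0.0128
finger_gap: 0.0124
t 6.08 p [ 0.5724 -0.0555  0.199 ] zhead -80.5 tilt [-0.  0. -1.] F [-0.1 -0.9 -3.2] gap 12.4 q6 -18.4
shift now [-1.   0.5  0.6] turn -0.062 (either half turn); shift after turn [-1.   0.5  0.7]
```

View pics/w2.png

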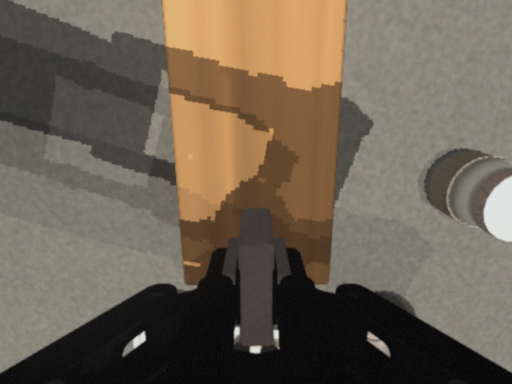

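The wrist view shows the plate square between the fingers, with its edges near columns 182 and 330. The jar is to the right at (490,195), and the stand is out of view. I'll lay the plate down short of the slot, let go, and measure plate and beam together from the wrist camera.

```bash
python3 -m handwheel '[20,0,0,-0.062,8, 30,0,0,0,8, 30,0,0,0,8, 30,0,0,0,8, 20,0,0,0,8]'|tail -1
python3 -m handwheel '[10,0,0,0,8, 5,0,0,0,8, 3,0,0,0,8, 0,0,0,0,8, 0,0,0,0,8]' |tail -1
python3 - <<'E'
from h import *
go([.573,-.056,.0455],-77)
E
```

```text
finger_gap: 0.0123
finger_gap: 0.0125
t 6.97 p [ 0.5735 -0.0556  0.0532] zhead -76.9 tilt [ 0.003 -0.    -1.   ] F [ 0.9 -0.8 -2.8] gap 12.5 q6 -22.0
shift now [ 7.7 -0.6  0.3] turn 0.001 (either half turn); shift after turn [ 7.7 -0.6  0.3]
```

```bash
python3 -m handwheel '[2,0,0,0,8, 2,0,0,0,8, 1.5,0,0,0,8, 0,0,0,0,8, 0,0,0,0,8]'|tail -4
python3 -m handwheel '[1,0,0,0,8, 0,0,0,0,8, 0,0,0,0,20, 0,0,0,0,50, 0,0,0,0,85]' |tail -4
python3 -m handwheel '[0,0,0,0,85, 0,0,0,0,85, -10,0,0,0,85, -30,0,0,0,85, -40,0,-10,0,85]' |tail -1
python3 -m handwheel '[-40,0,-10,0,85, -40,0,-10,0,85, -40,0,-10,0,85, -10,0,0,0,85, 0,0,0,0,85]' |tail -1
python3 -m handwheel '[0,0,0,0,85, 0,0,0,0,85, 0,0,0,0,85, 0,0,0,0,85, 0,0,0,0,85]' |tail -1
python3 - <<'E'
from h import *
go([.573,-.056,.0455],-77)
c=cal("wrist");im=manip.capture("wrist");cv2.imwrite("pics/w3.png",im[:,:,::-1]);np.savez("w3.npz",K=c[0],R=c[1],t=c[2])
E
```

```text
ee_pos: [0.5724, -0.0554, 0.0458]
tcp_rot: [-113.5, 90.0, 169.5]
ft_force: [-0.5, -0.6, -2.9]
finger_gap: 0.0125
ee_pos: [0.5727, -0.0555, 0.0451]
tcp_rot: [73.6, 90.0, -3.3]
ft_force: [0.2, 1.0, 0.1]
finger_gap: 0.0433
finger_gap: 0.0852
finger_gap: 0.0848
finger_gap: 0.0851
t 9.05 p [ 0.5631 -0.0167  0.2532] zhead -77.0 tilt [-0.003  0.    -1.   ] F [-0.5 -0.4  0.3] gap 85.1 q6 -18.2
shift now [207.7   1.3  40.7] turn 0.001 (either half turn); shift after turn [207.7   1.4  40.7]
```

View pics/w3.png

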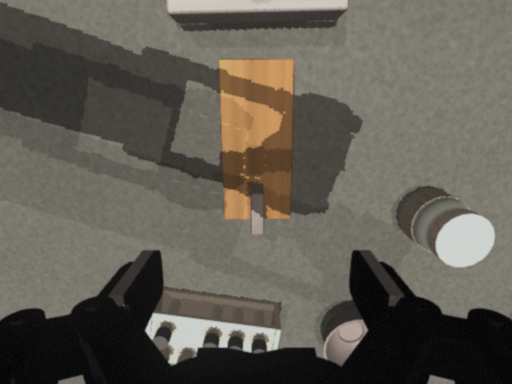

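The wrist view shows the plate flat on the counter: far end at row 59, columns 219–294, rear end at row 219, tab at (257,212). The beam's front top edge runs from (168,13) to (347,10).

Run:
```python
from h import *
np.set_printoptions(precision=4,suppress=True)
d=np.load("w3.npz");c=(d["K"],d["R"],d["t"]);im=cv2.imread("pics/w3.png")
L,R=plane(c,(168,13),.07),plane(c,(347,10),.07)
L0,R0=plane(c,(176,26),.0),plane(c,(337,25),.0)
print(L,R,np.linalg.norm(R-L),L0,R0,np.linalg.norm(R0-L0))
for a,b in((L,R),(L0,R0)):
    v=b-a;h=np.degrees(np.arctan2(v[1],v[0]))+90;m=(a+b)/2;u=np.array([np.cos(np.radians(h)),np.sin(np.radians(h))]);print("head",h,"mouth",m,"axis",m[:2]+.03*u)
h=cv2.cvtColor(im,cv2.COLOR_BGR2HSV);m=((h[...,0]>10)&(h[...,0]<25)&(h[...,1]>90)).astype(np.uint8)
q=max(cv2.findContours(m,0,1)[0],key=cv2.contourArea).reshape(-1,2)
r=cv2.minAreaRect(np.array([plane(c,p,.012)[:2] for p in q],np.float32));print(r)
P=[plane(c,p,.012) for p in((219,59),(294,59),(225,219),(291,219))];print(np.array(P))
print("tab top rear",plane(c,(257,234),.058))
```

```text
[0.457  0.1064 0.07  ] [0.604  0.1425 0.07  ] 0.15130718305112292 [0.4465 0.1083 0.    ] [0.6113 0.1471 0.    ] 0.16931662300078154
head 103.78744871131342 mouth [0.5305 0.1245 0.07  ] axis [0.5233 0.1536]
head 103.2574138212136 mouth [0.5289 0.1277 0.    ] axis [0.522  0.1569]
((0.5565940737724304, 0.008126646280288696), (0.07996637374162674, 0.17905765771865845), 13.369048118591309)
[[ 0.4984  0.0858  0.012 ]
 [ 0.5748  0.1034  0.012 ]
 [ 0.5397 -0.0878  0.012 ]
 [ 0.6172 -0.0699  0.012 ]]
tab top rear [ 0.5772 -0.0788  0.058 ]
```

Run:
```python
import cv2
cv2.imwrite("pics/w3c.png",cv2.resize(cv2.imread("pics/w3.png")[0:70,150:370],(770,245),interpolation=2))
```

```text
(no output)
```

View pics/w3c.png

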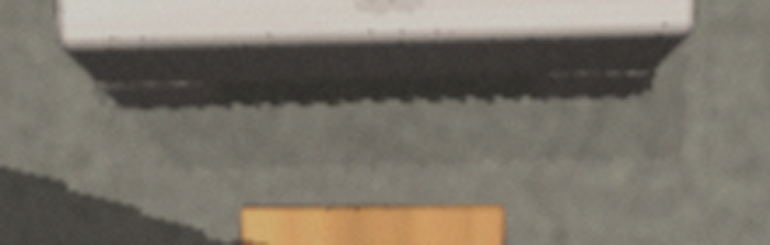

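The zoomed crop gives the beam's front top edge from (167.7,13.4) to (348,9.4). The leg feet are at (183.7,30.6) and (334.3,26.6).

Run:
```python
from h import *
np.set_printoptions(precision=4,suppress=True)
d=np.load("w3.npz");c=(d["K"],d["R"],d["t"])
A=np.array([.5566,.0081]);th=np.radians(103.4)
tab=A-.067*np.array([np.cos(th),np.sin(th)]);print("tab",tab)
for l,r,z in(((167.7,13.4),(348,9.4),.07),((183.7,30.6),(334.3,26.6),0)):
    a,b=plane(c,l,z),plane(c,r,z);v=b-a;h=np.arctan2(v[1],v[0])+np.pi/2;m=(a+b)[:2]/2
    u=np.array([np.cos(h),np.sin(h)]);n=np.array([-u[1],u[0]]);e=tab-m
    print("w",np.linalg.norm(v),"head",np.degrees(h),"mouth",m,"tab in mouth frame",e@u,e@n,"home",m-.072*u)
```

```text
tab [ 0.5721 -0.0571]
w 0.1524038997753 head 104.06415656411504 mouth [0.5307 0.1246] tab in mouth frame -0.18627568519627105 0.003993755602979071 home [0.5482 0.0547]
w 0.15880110842440098 head 104.31191525552734 mouth [0.532  0.1254] tab in mouth frame -0.18675187789057185 0.006263861276153297 home [0.5498 0.0557]
```

```bash
python3 -m handwheel '[10,0,20,0,85, 40,0,20,0,85, 40,0,0,0,85, 40,0,0,0,85, 40,0,0,0,85]' >/dev/null
python3 -m handwheel '[25,0,0,0,85, 10,0,0,0,85, 0,0,0,0,85, 0,0,0,0,85, 0,0,0,0,85]' >/dev/null
python3 - <<'E'
from h import *
go([.572,-.0565,.047],-76.3)
E
```

```text
t 9.93 p [ 0.5737 -0.0544  0.0555] zhead -76.9 tilt [ 0.004 -0.001 -1.   ] F [ 0.6 -0.1  1.4] gap 84.8 q6 -21.9
shift now [ 8.5 -2.2  1.7] turn -0.011 (either half turn); shift after turn [ 8.5 -2.2  1.6]
```

```bash
python3 -m handwheel '[0,-1,0,0,85, 0,0,0,0,85, 0,0,0,0,40, 0,0,0,0,10, 0,0,0,0,8]' 120 >/dev/null
python3 -m handwheel '[0,0,0,0,8, 0,0,0,0,8, 0,0,0,0,8, 0,0,0,0,8, 0,0,0,0,8]' >/dev/null
python3 - <<'E'
from h import *
go([.549,.0552,.047],-76.2)
E
python3 -m handwheel '[-0.5,4.5,0,-0.01,8, 0,0,0,0,8, 0,0,0,0,8, 0,0,0,0,8, 0,0,0,0,8]' >/dev/null
python3 - <<'E'
from h import *
go([.549,.0552,.047],-76.2)
cv2.imwrite("pics/w4.png",manip.capture("wrist")[:,:,::-1])
E
```

```text
t 10.77 p [ 0.5714 -0.0544  0.0529] zhead -76.9 tilt [ 0.001 -0.    -1.   ] F [ 0.3 -0.6  1.2] gap 11.7 q6 -21.9
shift now [   5.8    3.  -111.8] turn -0.013 (either half turn); shift after turn [   5.8    4.4 -111.8]
t 11.18 p [ 0.5757 -0.0533  0.0529] zhead -76.4 tilt [ 0.  0. -1.] F [ 1.2 -0.8  0.6] gap 12.1 q6 -22.3
shift now [   5.9   -0.3 -111.7] turn -0.003 (either half turn); shift after turn [   5.9   -0.  -111.7]
```

View pics/w4.png

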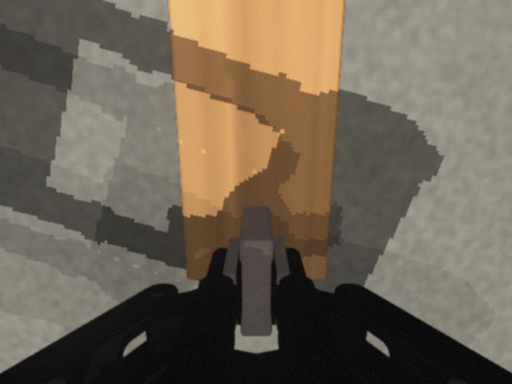

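The tab is held firmly and the plate is square. Sliding it in.

```bash
for i in 1; do python3 -m handwheel '[0,0,-6,0,8, 0,0,-10,0,8, 0,0,-10,0,8, 0,0,-8,0,8, 0,0,-4,0,8]'|tail -5; done
python3 -m handwheel '[0,0,-6,0,8, 0,0,-8,0,8, 0,0,-8,0,8, 0,0,-6,0,8, 0,0,-4,0,8]'|tail -5
python3 -m handwheel '[0,0,-5,0,8, 0,0,-6,0,8, 0,0,-5,0,8, 0,0,-3,0,8, 0,0,0,0,8]'|tail -5
python3 - <<'E'
from h import *
go([.549,.0552,.0529],-76.2)
c=cal("wrist");cv2.imwrite("pics/w5.png",manip.capture("wrist")[:,:,::-1]);np.savez("w5.npz",K=c[0],R=c[1],t=c[2])
E
```

```text
time_s: 11.65
ee_pos: [0.566, -0.0147, 0.0529]
tcp_rot: [-145.1, 90.0, 138.7]
ft_force: [-0.2, -0.5, -1.5]
finger_gap: 0.0118
time_s: 12.07
ee_pos: [0.5587, 0.0157, 0.0529]
tcp_rot: [-141.8, 90.0, 141.9]
ft_force: [0.5, -0.6, -2.2]
finger_gap: 0.0118
time_s: 12.48
ee_pos: [0.5544, 0.0338, 0.053]
tcp_rot: [-145.8, 90.0, 137.9]
ft_force: [-0.1, 0.3, -2.9]
finger_gap: 0.0117
t 12.48 p [0.5544 0.0338 0.053 ] zhead -76.3 tilt [-0.  0. -1.] F [-0.1  0.3 -2.9] gap 11.7 q6 -13.7
shift now [  0.1  -0.2 -22.1] turn -0.002 (either half turn); shift after turn [  0.1  -0.1 -22.1]
```

View pics/w5.png

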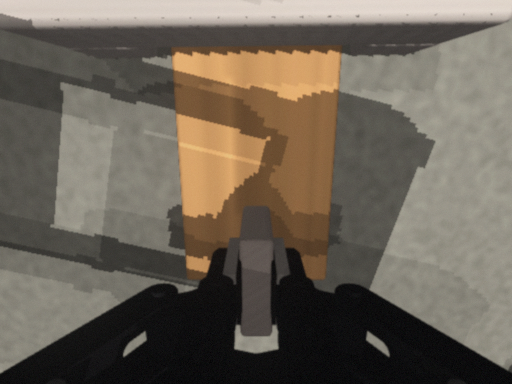

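The plate is in the slot: its edges at the mouth are columns 174 and 340, and the beam spans roughly columns 0–510, so it is centred within about 2–3 mm. Now pushing to the stop and watching the force.

```bash
python3 -m handwheel '[0,0,-4,0,8, 0,0,-5,0,8, 0,0,-4,0,8, 0,0,-2,0,8, 0,0,0,0,8]'|sed -n '/ee_pos/p;/ft_f/p'
for i in 1 ; do python3 -m handwheel '[0,0,-1,0,8, 0,0,-1,0,8, 0,0,-1,0,8, 0,0,-1,0,8, 0,0,0,0,8]'|sed -n '/ee_pos/p;/ft_f/p'; done
python3 -m handwheel '[0,0,-1,0,8, 0,0,-1,0,8, 0,0,-1,0,8, 0,0,0,0,8, 0,0,0,0,8]'|sed -n '/ee_pos/p;/ft_f/p'
```

```text
ee_pos: [0.5509, 0.0483, 0.053]
ft_force: [-0.1, 0.6, -2.4]
ee_pos: [0.55, 0.0517, 0.053]
ft_force: [0.2, -1.2, -2.5]
ee_pos: [0.5494, 0.0546, 0.0531]
ft_force: [0.4, 0.0, -2.8]
```

```bash
python3 -m handwheel '[0,0,-1,0,8, 0,0,-1,0,8, 0,0,-1,0,8, 0,0,0,0,8, 0,0,0,0,8]'|sed -n '/ee_pos/p;/ft_f/p'
python3 -m handwheel '[0,0,-1,0,8, 0,0,-1,0,8, 0,0,0,0,8, 0,0,0,0,8, 0,0,0,0,8]'|sed -n '/ee_pos/p;/ft_f/p'
python3 -m handwheel '[0,0,-1,0,8, 0,0,-1,0,8, 0,0,0,0,8, 0,0,0,0,8, 0,0,0,0,8]'|sed -n '/ee_pos/p;/ft_f/p'
```

```text
ee_pos: [0.5486, 0.0575, 0.053]
ft_force: [0.5, 1.1, -3.2]
ee_pos: [0.5489, 0.058, 0.0537]
ft_force: [1.3, -5.1, -1.4]
ee_pos: [0.5491, 0.0583, 0.0543]
ft_force: [3.7, -10.8, 0.2]
```

The plate is home, with contact force about 11 N at the expected place. Release, rise and look for the grip.

```bash
python3 -m handwheel '[0,0,1,0,8, 0,0,1,0,30, 0,0,0,0,85, 0,0,0,0,85, 0,0,0,0,85]'|sed -n '/ft_f/p'
python3 -m handwheel '[0,0,0,0,85, -20,0,0,0,85, -40,0,0,0,85, -40,0,0,0,85, -40,0,0,0,85]'|sed -n '/ft_f/p'
python3 -m handwheel '[-40,0,-10,0,85, -30,0,-10,0,85, 0,0,-10,0,85, 0,0,0,0,85, 0,0,0,0,85]'|sed -n '/ft_f/p'
python3 -m handwheel '[0,0,0,0,85, 0,0,0,0,85, 0,0,0,0,85, 0,0,0,0,85, 0,0,0,0,85]'|sed -n '/ft_f/p'
python3 - <<'E'
from h import *
go([.526,.207,.22],-76.2)
c=cal("wrist");cv2.imwrite("pics/w6.png",manip.capture("wrist")[:,:,::-1]);np.savez("w6.npz",K=c[0],R=c[1],t=c[2])
for n in("scene","side"): cv2.imwrite(f"pics/{n}6.png",manip.capture(n)[:,:,::-1])
E
```

```text
ft_force: [-0.4, 0.3, 0.2]
ft_force: [1.3, -0.6, -0.1]
ft_force: [0.8, -0.0, -0.6]
ft_force: [-0.7, -0.1, 0.3]
t 16.7 p [0.5411 0.0882 0.2624] zhead -76.4 tilt [-0.001 -0.    -1.   ] F [-0.7 -0.1  0.3] gap 85.3 q6 -7.9
shift now [  42.4   13.3 -119. ] turn -0.003 (either half turn); shift after turn [  42.4   13.7 -118.9]
```

View pics/w6.png

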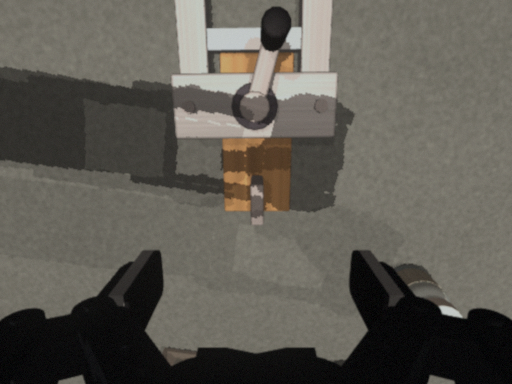

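The picture shows the plate under the beam with its far end against the stop bar (row 51). The tab is at (257,200), the beam's top corners at (172,74), (336,72), (335,136) and (177,139), the jack hub at (255,104), and the top of the grip at (277,20).

Run:
```python
from h import *
np.set_printoptions(precision=4,suppress=True)
d=np.load("w6.npz");c=(d["K"],d["R"],d["t"])
P=np.array([plane(c,p,.07) for p in((172,74),(336,72),(335,136),(177,139))])[:,:2]
ctr=P.mean(0);v=P[1]+P[2]-P[0]-P[3];h=np.arctan2(v[1],v[0])+np.pi/2
print(P,ctr,np.degrees(h),np.linalg.norm(v)/2,np.linalg.norm(P[1]-P[2]))
hub=plane(c,(256,103),.09)[:2];g=plane(c,(277,20),.155)[:2]
# grip bottom at z .10 ~ (272,45)
for a in(ctr,hub): e=g-a;print("axis",a,"grip",g,"r",np.linalg.norm(e),"ang",np.degrees(np.arctan2(e[1],e[0])))
print("grip low",plane(c,(272,44),.1))
q=[plane(c,p,.012)[:2] for p in((225,211),(290,211))];m=sum(q)/2;u=np.array([np.cos(h),np.sin(h)])
e=m+.023*u-ctr;print("tab in stand",e@u,e@np.array([-u[1],u[0]]))
im=cv2.imread("pics/w6.png");x=cv2.cvtColor(im,cv2.COLOR_BGR2GRAY)[0:60,240:310]
k=cv2.findContours((x<50).astype(np.uint8),0,1)[0];k=max(k,key=cv2.contourArea);print("grip blob",cv2.boundingRect(k),cv2.minAreaRect(k))
```

```text
[[0.4429 0.1632]
 [0.5884 0.2   ]
 [0.605  0.1445]
 [0.4571 0.106 ]] [0.5234 0.1534] 104.39935742147281 0.15149074260838297 0.05791776017807071
axis [0.5234 0.1534] grip [0.5247 0.2097] r 0.05622559488838753 ang 88.62560528749636
axis [0.5237 0.1566] grip [0.5247 0.2097] r 0.05307793184343044 ang 88.8648756967273
grip low [0.5255 0.2042 0.1   ]
tab in stand -0.10178182229834984 -0.0009348927130168917
grip blob (21, 7, 30, 44) ((35.532997131347656, 28.538070678710938), (28.498821258544922, 43.60319519042969), 4.085616588592529)
```

The plate measures home (tab at x −101.8 mm, y −0.9 mm in the stand frame). Moving over the crank grip.

```bash
python3 -m handwheel '[0,2.5,-20,0,85, 0,2.5,-30,0,85, 0,2.5,-30,0,85, 0,2.5,-25,0,85, 0,2.5,-15,0,85]'|sed -n '/ee_p/p'
python3 -m handwheel '[10,0,0,0,85, 15,0,0,0,85, 15,0,0,0,85, 0,0,0,0,85, 0,0,0,0,85]'|sed -n '/ee_p/p;/ft_f/p'
python3 -m handwheel '[0,0,0,0,85, 0,0,0,0,85, 0,0,0,0,85, 0,0,0,0,85, 0,0,0,0,85]'|sed -n '/ee_p/p;/ft_f/p'
python3 - <<'E'
from h import *
go([.525,.208,.138],-76.2)
c=cal("wrist");cv2.imwrite("pics/w7.png",manip.capture("wrist")[:,:,::-1])
E
```

```text
ee_pos: [0.5243, 0.2104, 0.2631]
ee_pos: [0.5246, 0.2073, 0.2217]
ft_force: [0.6, -0.3, 0.6]
ee_pos: [0.5252, 0.208, 0.2237]
ft_force: [-0.8, 0.3, -0.8]
t 18.1 p [0.5252 0.208  0.2237] zhead -76.4 tilt [ 0.001  0.    -1.   ] F [-0.8  0.3 -0.8] gap 84.8 q6 4.5
shift now [85.7 -0.3  0. ] turn -0.003 (either half turn); shift after turn [85.7 -0.3  0. ]
```

```bash
python3 -m handwheel '[20,0,0,0,85, 30,0,0,0,85, 25,0,0,0,85, 10,0,0,0,85, 0,0,0,0,85]'|sed -n '/ee_p/p;/ft_f/p'
python3 -m handwheel '[0,0,0,0,85, 0,0,0,0,85, 0,0,0,0,85, 0,0,0,0,60, 0,0,0,0,40]' 60|sed -n '/ee_p/p;/ft_f/p'
python3 -m handwheel '[0,0,0,0,25, 0,0,0,0,14, 0,0,0,0,14, 0,0,0,0,14, 0,0,0,0,14]'|sed -n '/ee_p/p;/ft_f/p;/gap/p'
python3 -m handwheel '[0,0,0,0,14, 0,0,0,0,14, 0,0,0,0,14, 0,0,0,0,14, 0,0,0,0,14]'|sed -n '/ee_p/p;/ft_f/p;/gap/p'
python3 - <<'E'
from h import *
np.set_printoptions(precision=4,suppress=True)
go([.525,.208,.138],-76.2)
E
```

```text
ee_pos: [0.5235, 0.2076, 0.1346]
ft_force: [0.1, -0.8, -0.1]
ee_pos: [0.5255, 0.2083, 0.1394]
ft_force: [0.0, 0.3, -0.2]
ee_pos: [0.5251, 0.2081, 0.1383]
ft_force: [-0.2, 0.4, 1.6]
finger_gap: 0.0186
ee_pos: [0.5251, 0.2081, 0.1383]
ft_force: [0.5, -0.4, 2.4]
finger_gap: 0.0186
t 19.82 p [0.5251 0.2081 0.1383] zhead -76.4 tilt [ 0.  0. -1.] F [ 0.5 -0.4  2.4] gap 18.6 q6 4.5
shift now [ 0.3 -0.1  0.1] turn -0.003 (either half turn); shift after turn [ 0.3 -0.1  0.1]
```

```bash
cat >> h.py <<'E'
AX=np.array([.5236,.1535])
def crank(o=None):
    o,p,R=st(o); e=p[:2]-AX; a=np.arctan2(e[1],e[0]); F=np.array(o["ft_force"]); 
    t=np.array([np.sin(a),-np.cos(a)]); n=e/np.linalg.norm(e)
    print(f"t {o['time_s']:.2f} ang {a:.3f} r {np.linalg.norm(e)*1e3:.1f} z {p[2]:.4f} Ftan {-F[:2]@t:.1f} Frad {F[:2]@n:.1f} Fz {F[2]:.1f} gap {o['finger_gap']*1e3:.1f}")
E
python3 - <<'E'
from h import *
o,p,R=st();e=p[:2]-AX;a=np.arctan2(e[1],e[0]);print(a,np.linalg.norm(e))
f=lambda t:R[:2,1:].T@(55*np.array([np.cos(t),np.sin(t)]))
for k in range(11):
    L=[]
    for j in range(5):
        t=a-.1*(5*k+j); d=f(t-.1)-f(t); L.append(f"0,{d[0]:.1f},{d[1]:.1f},0,14")
    print(f"{a-.5*k:.2f}",", ".join(L))
E
```

```text
1.5434272542956875 0.054664029265765385
1.54 0,5.2,1.7,0,14, 0,5.0,2.2,0,14, 0,4.8,2.7,0,14, 0,4.5,3.2,0,14, 0,4.1,3.6,0,14
1.04 0,3.8,4.0,0,14, 0,3.4,4.4,0,14, 0,2.9,4.7,0,14, 0,2.4,4.9,0,14, 0,1.9,5.2,0,14
0.54 0,1.4,5.3,0,14, 0,0.9,5.4,0,14, 0,0.3,5.5,0,14, 0,-0.2,5.5,0,14, 0,-0.8,5.4,0,14
0.04 0,-1.3,5.3,0,14, 0,-1.9,5.2,0,14, 0,-2.4,5.0,0,14, 0,-2.8,4.7,0,14, 0,-3.3,4.4,0,14
-0.46 0,-3.7,4.0,0,14, 0,-4.1,3.7,0,14, 0,-4.5,3.2,0,14, 0,-4.8,2.8,0,14, 0,-5.0,2.3,0,14
-0.96 0,-5.2,1.8,0,14, 0,-5.4,1.2,0,14, 0,-5.5,0.7,0,14, 0,-5.5,0.1,0,14, 0,-5.5,-0.4,0,14
-1.46 0,-5.4,-1.0,0,14, 0,-5.3,-1.5,0,14, 0,-5.1,-2.0,0,14, 0,-4.9,-2.5,0,14, 0,-4.6,-3.0,0,14
-1.96 0,-4.3,-3.4,0,14, 0,-3.9,-3.8,0,14, 0,-3.5,-4.2,0,14, 0,-3.1,-4.5,0,14, 0,-2.6,-4.8,0,14
-2.46 0,-2.1,-5.1,0,14, 0,-1.6,-5.3,0,14, 0,-1.1,-5.4,0,14, 0,-0.5,-5.5,0,14, 0,0.0,-5.5,0,14
-2.96 0,0.6,-5.5,0,14, 0,1.1,-5.4,0,14, 0,1.6,-5.2,0,14, 0,2.2,-5.1,0,14, 0,2.7,-4.8,0,14
-3.46 0,3.1,-4.5,0,14, 0,3.6,-4.2,0,14, 0,4.0,-3.8,0,14, 0,4.3,-3.4,0,14, 0,4.6,-3.0,0,14
```

```bash
C='from h import *;crank()'
python3 -m handwheel '[0,5.2,1.7,0,14, 0,5.0,2.2,0,14, 0,4.8,2.7,0,14, 0,4.5,3.2,0,14, 0,4.1,3.6,0,14]' >/dev/null; python3 -c "$C"
python3 -m handwheel '[0,3.8,4.0,0,14, 0,3.4,4.4,0,14, 0,2.9,4.7,0,14, 0,2.4,4.9,0,14, 0,1.9,5.2,0,14]' >/dev/null; python3 -c "$C"
```

```text
t 20.23 ang 1.034 r 54.7 z 0.1382 Ftan 3.4 Frad -1.9 Fz 4.5 gap 18.8
t 20.65 ang 0.532 r 54.9 z 0.1382 Ftan 3.3 Frad -2.3 Fz 4.8 gap 18.4
```

```bash
C='from h import *;crank()'
python3 -m handwheel '[0,1.4,5.3,0,14, 0,0.9,5.4,0,14, 0,0.3,5.5,0,14, 0,-0.2,5.5,0,14, 0,-0.8,5.4,0,14]' >/dev/null; python3 -c "$C"
python3 -m handwheel '[0,-1.3,5.3,0,14, 0,-1.9,5.2,0,14, 0,-2.4,5.0,0,14, 0,-2.8,4.7,0,14, 0,-3.3,4.4,0,14]' >/dev/null; python3 -c "$C"
```

```text
t 21.07 ang 0.040 r 55.1 z 0.1382 Ftan 4.0 Frad -3.8 Fz 4.4 gap 18.4
t 21.48 ang -0.451 r 55.3 z 0.1382 Ftan 3.6 Frad -4.9 Fz 3.7 gap 18.7
```

```bash
C='from h import *;crank()'
python3 -m handwheel '[0,-4.1,3.6,0,14, 0,-4.1,3.7,0,14, 0,-4.5,3.2,0,14, 0,-4.8,2.8,0,14, 0,-5.0,2.3,0,14]' >/dev/null; python3 -c "$C"
```

```text
t 21.90 ang -0.969 r 55.4 z 0.1383 Ftan 4.4 Frad -1.7 Fz 3.4 gap 18.5
```

```bash
C='from h import *;crank()'
python3 -m handwheel '[0,-5.2,1.8,0,14, 0,-5.4,1.2,0,14, 0,-5.5,0.7,0,14, 0,0,0,0,14, 0,0,0,0,14]' >/dev/null; python3 -c "$C"
```

```text
t 22.32 ang -1.287 r 55.4 z 0.1382 Ftan -2.5 Frad -0.0 Fz 6.1 gap 18.7
```

```bash
C='from h import *;crank()'
python3 -m handwheel '[0,-5.5,0.1,0,14, 0,-5.5,-0.4,0,14, 0,-5.4,-1.0,0,14, 0,-5.3,-1.5,0,14, 0,-5.1,-2.0,0,14]' >/dev/null; python3 -c "$C"
```

```text
t 22.73 ang -1.771 r 55.4 z 0.1382 Ftan 4.9 Frad -0.6 Fz 3.6 gap 18.6
```

```bash
C='from h import *;crank()'
python3 -m handwheel '[0,-4.9,-2.5,0,14, 0,-4.6,-3.0,0,14, 0,-4.3,-3.4,0,14, 0,-3.9,-3.8,0,14, 0,-3.5,-4.2,0,14]' >/dev/null; python3 -c "$C"
```

```text
t 23.15 ang -2.256 r 55.4 z 0.1382 Ftan 7.1 Frad -4.1 Fz 2.5 gap 18.4
```

The tangential force has risen from about 3.5 N to 7.1 N, in line with contact near −1.5 rad. I'll confirm with one small extra step, then read again.

```bash
C='from h import *;crank()'
python3 -m handwheel '[0,0,0,0,14, 0,-0.7,-0.9,0,14, 0,-0.7,-0.9,0,14, 0,-0.7,-0.9,0,14, 0,-0.7,-0.9,0,14]' >/dev/null; python3 -c "$C"
```

```text
t 23.57 ang -2.331 r 55.5 z 0.1382 Ftan 6.9 Frad -6.2 Fz 0.5 gap 18.5
```

The second reading agrees (6.9 N, about 0.7 rad past contact, roughly 40 N on the foot). Letting go and rising.

```bash
python3 -m handwheel '[0,0,0,0,14, 0,0,0,0,20, 0,0,0,0,40, 0,0,0,0,85, 0,0,0,0,85]' |tail -2
python3 -m handwheel '[0,0,0,0,85, 0,0,0,0,85, 0,0,0,0,85, -20,0,0,0,85, -40,0,0,0,85]' |tail -2
python3 -m handwheel '[-40,0,0,0,85, -30,0,10,0,85, 0,0,30,0,85, 0,0,30,0,85, 0,0,10,0,85]' |tail -2
python3 -m handwheel '[0,0,0,0,85, 0,0,0,0,85, 0,0,0,0,85, 0,0,0,0,85, 0,0,0,0,85]' |tail -2
python3 - <<'E'
from h import *
crank()
c=cal("wrist");cv2.imwrite("pics/w8.png",manip.capture("wrist")[:,:,::-1]);np.savez("w8.npz",K=c[0],R=c[1],t=c[2])
E
```

```text
ft_force: [0.1, 0.2, -0.0]
finger_gap: 0.0558
ft_force: [1.2, 1.1, -0.9]
finger_gap: 0.085
ft_force: [0.3, -0.2, -0.8]
finger_gap: 0.085
ft_force: [-1.0, 1.0, -0.3]
finger_gap: 0.0847
t 25.23 ang -1.743 r 118.4 z 0.2679 Ftan -1.1 Frad -0.8 Fz -0.3 gap 84.7
```

View pics/w8.png

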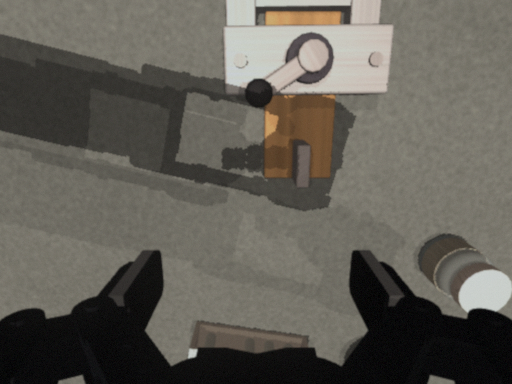

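The crank has been let go with the grip at (259,93). The beam corners are at (224,25), (392,25), (387,92) and (228,95), and the plate's rear corners at (265,178) and (331,177). One numeric check, then I hand in.

Run:
```python
from h import *
d=np.load("w8.npz");c=(d["K"],d["R"],d["t"])
P=np.array([plane(c,p,.07) for p in((224,25),(392,25),(387,92),(228,95))])[:,:2]
v=P[1]+P[2]-P[0]-P[3];h=np.arctan2(v[1],v[0])+np.pi/2;u=np.array([np.cos(h),np.sin(h)]);q=[plane(c,p,.012)[:2] for p in((265,178),(331,177))]
e=sum(q)/2+.023*u-P.mean(0);w=q[1]-q[0];print("tab in stand",e@u,e@np.array([-u[1],u[0]]),"angle",np.arctan2(w[1],w[0])+np.pi/2-h,P.mean(0))
g=plane(c,(259,93),.155)[:2]-AX;print("grip ang",np.arctan2(g[1],g[0]),np.linalg.norm(g))
```

```text
tab in stand -0.10159163962969875 -0.0019115841746600373 angle 0.006562674542148761 [0.52325814 0.15313438]
grip ang -2.312169468016369 0.05539587125270589
```

```bash
python3 -c "
from workcell import manip
print(manip.hand_in())"
```

```text
the job is handed in; nothing more can be done
None
```

The job is handed in at about 25 s of the 64 s allowed, and it reported no verdict. I lifted the plate out of the tray by its tab, laid it on the counter and slid it under the beam until it pressed on the stop with about 11 N. I then turned the crank clockwise about 3.9 rad, until it was clearly stiffer, and let go.

**Plate:** the last wrist picture puts the tab at x = −101.6 mm and y = −1.9 mm in the stand's frame, with the plate 0.007 rad off square. Fully home is x = −102 mm.

**Jack:** the crank force rose from about 3.5 N to 7 N, which suggests about 0.7 rad past first contact and roughly 40 N on the foot. That is a bit beyond the half radian you gave, but well under the 90 N limit. I inferred the foot force from the crank force; the foot itself could not be seen.

**Uncertain points:**
- The force readings were noisy by about 1 N.
- The inward side force on the grip reached about 6 N at the last step, because my estimate of the jack axis was slightly off.
- The crank stayed where I left it after release (−2.31 rad, against −2.33 rad while held).

**Bystanders:** the arm passed well clear of the rack, jar and bowl, but I did not measure their positions again at the end.

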